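Walk the injection flask round onto the injector's nozzle

TASK

The heavy metal injection flask stands askew on the worktop in front of the bench injector, its filling port turned away. Without gripping, tipping or lifting it, push it round by its corners with the fingertips until its port faces the injector's steel fence, then push it home, so that the nozzle sits in the port and the flask's front face lies flat against the fence. Let go of it there, and leave the things standing round about where they are.

Things in the scene. Friction and masses are not known exactly. Their poses are not given: they have to be found in the camera images.
- flask: Loose aluminium block, 0.6-0.95 kg, 96 mm long (x), 104 wide (y), 62 high, too wide to grip. Origin: middle of the underside. Front face (x=+48) is flat and has the port; back face (x=-48) is only 60 wide, the hind corners being cut off at 45 degrees over 22 mm; sides y=+-52 are flat from x=-26 to 48. Slides under a 3-10 N push. Starts turned 30-85 degrees anticlockwise.
- port (a point): Centre of the mouth of the filling port, in the plane of the flask's front face (48 mm ahead of the flask's origin), 31 mm above the worktop: a round hole of 21 mm, 12 mm deep, with a 3 mm chamfer. A short dark scribed line on the flask's top shows where it is.
- injector: Fixed: steel fence plate 150 mm wide, 64 high, 14 thick, nozzle in its middle; behind it a barrel with copper bands and a white housing 126 high. Origin: on the worktop, in the fence's front face, below the nozzle. +x points from the fence back to the housing, y along the fence. Home, flask x points the same way and the flask's origin is 48 mm in front of the fence.
- nozzle (a point): Foot of the nozzle, in the fence's front face, 31 mm above the worktop. A blunt brass cone standing 9 mm out toward the robot, 17 mm across at the foot, 10 mm at the tip; the chamfered port centres itself on it. At the start the flask's middle is 165-200 mm in front of the fence and up to 40 mm to the side of this axis.
- white_pot: Bystander: white screw pot, 48 mm across, 49 mm high, beside the fence to the right. Origin: middle of its underside.
- pliers: Bystander: blue-handled pliers lying flat, 117 x 52 x 13 mm, to the left of the work. Origin: middle of the underside.
- screwdriver: Bystander: slim screwdriver lying flat, 19 x 167 x 18 mm (long along its y), to the right of the work. Origin: middle of the underside.
- stone_model: Bystander: stone cast of a dental arch, 56 x 63 x 27 mm, left of the work. Origin: middle of the underside.
- mandrel_box: Bystander: black box, 28 x 56 x 22 mm, right of the work. Origin: middle of the underside.
- grey_putty: Bystander: small grey cup, 34 mm across, 26 mm high, left of the work. Origin: middle of the underside.
There are look-alikes about, which are no part of the job. Leave any red look-alike of the flask alone.

How it is judged (in metres and radians):
At the end, for the whole second after the job is handed in: The mouth of the port is within 4 mm of the foot of the nozzle, the flask is square to the fence within 0.03 rad (1.7 degrees), flat on the worktop and at rest (distance between port and nozzle below 0.004 m and angle between the x axis of flask and the x axis of injector, either way round below 0.03 rad and angle between flask's own z axis and vertical below 0.03 rad and linear speed of flask below 0.005 m/s); the robot touches nothing.
It fails at once if the flask was lifted or carried (more than 8 mm off the worktop) (height (world z) of flask above 0.008 m).
It fails at once if the flask was tipped (more than about 9 degrees) (angle between flask's own z axis and vertical above 0.15 rad).
It fails at once if a bystander was disturbed (moved more than 30 mm) (distance of any of white_pot, pliers, screwdriver, stone_model, mandrel_box, grey_putty from where it was at the start of the episode above 0.03 m).
It also fails if it takes over 72 s, if anything falls off the work surface, if the arm or the gripper's body presses on something with over 40 N, if the wrist force passes 120 N, or if a joint passes its speed limit or range.

ROBOT

A 6-joint arm with a two-finger parallel gripper is mounted at the origin on a cart in front of the work surface, level with it; the furniture and walls round the work are solid. World frame = base frame: x ahead of the robot, y to its left, z up, the work surface at z = 0. Lengths are in mm, angles in rad, forces in N, time in s.
With the tool pointing down it reaches from about 275 to 750 mm from the base axis. Payload 10.2 kg.
Tool frame: the origin (TCP) lies on the front face of the gripper's body, between the roots of the fingers; the fingertips stand 73 mm ahead of it and the grasp point (between the pads) lies 54 mm ahead of it; z points along the fingers, y is the direction in which the jaws open and shut (so a half turn about z gives the same grasp; the last joint's range is limited). The gripper opens to 85 mm and grips with 20 to 120 N. Pads are 22 mm wide; open, the fingers measure 114 mm over their backs; the gripper's body (76 mm by 85 mm) begins 54 mm behind the grasp point. The pads swing forward as they close: fully open they stand 13 mm farther back than shut.
Start: joints at [-1.485, 0.313, 1.498, -0, 1.331, -0.223], TCP at [159.543, -500.178, 303.894] pointing down, gripper open.
Joint ranges: [-2.94, 2.94], [-0.97, 2.17], [0.19, 2.56], [-1.23, 4.37], [0.02, 3.11], [-2.88, 2.88]. Speed limits (rad/s): [2.39, 2.39, 3.01, 3.14, 3.14, 3.14].

INTERFACE

Orientations are given as a unit quaternion [w, x, y, z].
In Python, from rig import ctrl gives the robot as it stands.
- The arm moves only by the tool move_arm, never from a script. Its argument "series" is a list of rows, each a list of 3 entries, a list of its own where there are three numbers: the shift along the tool's x, y, z in mm, then the turn about the tool's z in degrees, then the opening, from 0 (shut) to 1 (fully open). In form: [[[tx, ty, tz], yaw, grip], ...]. A call has 1 to 10 rows; each row is the pose to reach, as a shift and turn from the pose commanded when the call began, along the tool's axes at that moment; what a row does not reach only later rows make up. A row lasts 1/8 s, in which the tool goes at most 62.5 mm and 10.7 degrees, less where a joint would pass 70% of its speed; a pose out of reach is approached as far as the arm can. A call with a gripper value outside its range is refused whole. The fingers move at their own pace and stop on an object; "force" is the grip in N (left out, the last holds). Time passes only in rows, so rows that repeat a pose let the fingers close. It gives the time, the measured TCP pose, the force and the opening at its end, in the units of the state.
- ctrl.sense(): the state, without advancing time (a new reading comes with each control period).
- ctrl.capture(name): name is "scene" or "top" or "wrist"; returns (picture, depth): 480x640x3 uint8, red, green, blue; 480x640 float32, mm along the optical axis (not along the pixel's ray), 0 where there is no reading.
- ctrl.camera_model(name): a dict with "fov_y" (degrees; the focal length in pixels is half the picture's height over the tangent of half this angle, whatever the lens; pixels are square), "cx", "cy" (the principal point, pixels), "rvec" (rotation vector, rad) and "tvec" (3), from world to camera coordinates, as OpenCV has them. Camera axes: x right, y down, z forward; pixel columns grow to the right and rows downward; lengths in mm; the calibration is good to about 2 mm. A picture is of the moment at which its call begins: read the wrist's pose just before it. camera_model takes no time and is no camera call; for the wrist camera it gives the pose at the moment of the call.
- ctrl.finish_job(): hands the job in, once; it reports no verdict.
The state is a dict: "time_s": time; "joints": joint angles; "dq": joint speeds; "tau": joint torques, N m; "eef_pos": TCP position; "ee_rot": TCP orientation; "force": force on the tool from outside, world axes, zero at the start; "wrist_torque": the same for the moment, N m; "grip_width": opening from 0.0 (shut) to 1.0 (fully open).
Only numpy, scipy, OpenCV 4.12 (cv2) and the standard library are available. Lean on these libraries where they do the work, as an engineer would, in place of code of your own. Each camera call takes 0.05 s, during which the arm holds its last target.

## Working session

There is one attempt and no reset: what is moved stays moved. The work goes in short steps, Python scripts to look and compute and a tool call to move; the robot and the scene stay as the last step left them, time stands still between calls to the robot, and variables do not carry over. Pictures are saved under pics/ and viewed, and the job is handed in when it is done.

Besides the shell and the picture viewer there is one more tool, called by a JSON object that holds its "name" and its "arguments". move_arm: Moves the arm, as the interface text tells. Its arguments: {"type":"object","properties":{"series":{"type":"array","items":{"type":"array"}},"force":{"type":"number"}},"required":["series"]}

```bash
ls; mkdir -p pics; cat > h.py <<'E'
import numpy as np,cv2
from rig import ctrl
def cam(n):
    m=ctrl.camera_model(n);f=240/np.tan(np.radians(m['fov_y'])/2)
    R=cv2.Rodrigues(np.array(m['rvec'],float))[0];t=np.array(m['tvec'],float).ravel()
    return m,f,R,t
def unproj(n,D,c=None):
    m,f,R,t=c or cam(n);v,u=np.mgrid[0:480,0:640]
    P=np.stack([(u-m['cx'])/f*D,(v-m['cy'])/f*D,D],-1)
    return (P-t)@R
def proj(P,c):
    m,f,R,t=c;q=np.atleast_2d(P)@R.T+t
    return np.c_[q[:,0]/q[:,2]*f+m['cx'],q[:,1]/q[:,2]*f+m['cy']]
E
python3 - <<'E'
from h import *
for n in ['scene','top']:
    im,D=ctrl.capture(n);cv2.imwrite(f'pics/{n}0.png',im[:,:,::-1]);np.savez(f'{n}0.npz',im=im,D=D)
    m=ctrl.camera_model(n);print(n,m)
print(ctrl.sense())
E
```

```text
pics
scene {'fov_y': 55.32357217426336, 'cx': 317.0176108474311, 'cy': 237.55896471926883, 'rvec': array([ 1.03435829, -2.21689819,  1.24301242]), 'tvec': array([311.94724478, 286.90967998, 598.94674044])}
top {'fov_y': 51.81854233544182, 'cx': 316.16834066187016, 'cy': 235.40408123192663, 'rvec': array([ 2.15916425, -2.11968657,  0.16645751]), 'tvec': array([-89.8516097 , 550.35680082, 896.94028171])}
{'time_s': 0.1, 'joints': array([-1.48541755e+00,  3.13412370e-01,  1.49836348e+00, -3.62889823e-06,
        1.33102152e+00, -2.23380890e-01]), 'dq': array([ 0.00039466, -0.00231943, -0.00214052, -0.00017047,  0.00049244,
        0.000372  ]), 'tau': array([ 3.59682330e-03, -4.12892747e+01, -2.60142356e+01, -1.85656427e-04,
        3.01711865e-03,  6.24930891e-06]), 'eef_pos': array([ 159.51971214, -500.0205508 ,  303.38199076]), 'ee_rot': array([-6.01043193e-04,  9.88106836e-01,  1.53767738e-01,  3.97720752e-05]), 'force': array([-0.61602414, -0.59171183,  0.14443854]), 'wrist_torque': array([-0.00144314,  0.01005848,  0.00944882]), 'grip_width': 1.0009026955931493}
```

View pics/scene0.png

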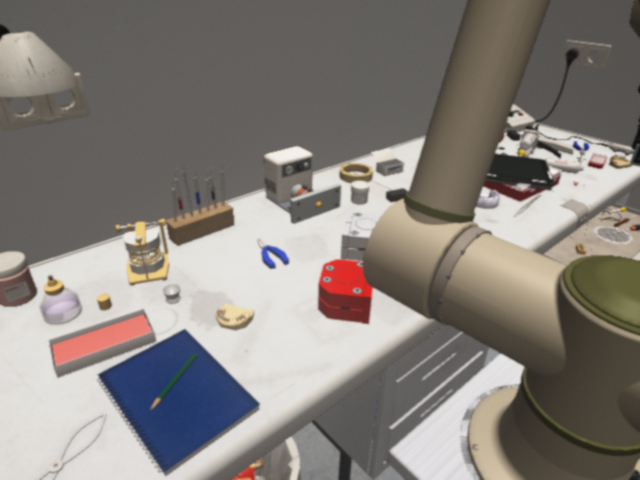

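View pics/top0.png

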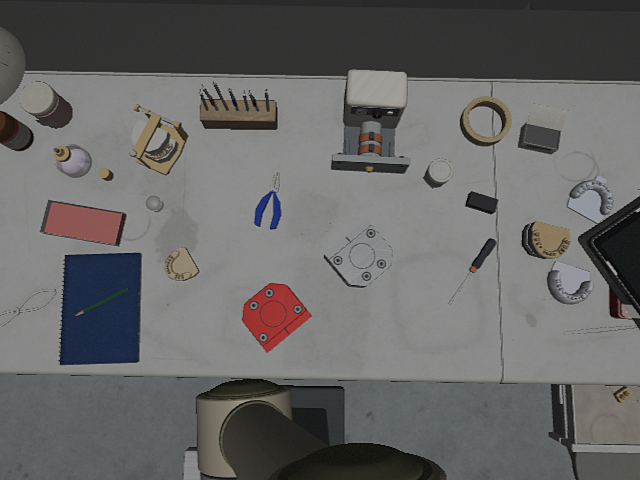

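The top view shows two flask shapes: the grey aluminium block at (362,257), in front of the injector at (370,162), and the red look-alike at (275,317). The grey one fits. I'll confirm it in a crop and measure.

```bash
python3 - <<'E'
from h import *
d=np.load('top0.npz');im,D=d['im'],d['D'];c=cam('top');P=unproj('top',D,c);np.save('P0.npy',P)
crop=im[140:300,300:420,::-1];cv2.imwrite('pics/crop0.png',cv2.resize(crop,None,fx=3.7,fy=3.7,interpolation=cv2.INTER_CUBIC))
z=P[...,2]; print('table z',np.median(z[200:300,410:440]), 'red',P[317,275],'flask',P[257,362])
def reg(u0,u1,v0,v1,z0,z1):
    m=np.zeros_like(z,bool);m[v0:v1,u0:u1]=1;m&=(z>z0)&(z<z1);return P[m]
Q=reg(315,405,220,295,52,72);print('flask top',len(Q),np.median(Q[:,2]),cv2.minAreaRect(Q[:,:2].astype(np.float32)))
h=cv2.convexHull(Q[:,:2].astype(np.float32));print(cv2.approxPolyDP(h,5,True).reshape(-1,2).round(1))
Q=reg(325,415,148,178,56,72);print('fence top',len(Q),np.median(Q[:,2]),cv2.minAreaRect(Q[:,:2].astype(np.float32)))
h=cv2.convexHull(Q[:,:2].astype(np.float32));print(cv2.approxPolyDP(h,4,True).reshape(-1,2).round(1))
for n,b in dict(pot=(420,460,150,190,30,60),box=(462,502,185,217,10,35),driver=(445,500,235,310,5,30),pliers=(250,285,170,235,5,25),red=(235,320,275,360,45,75),stone=(160,205,240,285,10,40)).items():
    Q=reg(*b);print(n,len(Q),Q.min(0).round(),Q.max(0).round())
E
```

```text
table z -0.5719140521276361 red [397.53315686  -7.83870127  63.5171601 ] flask [ 509.81531239 -165.13142059   63.99975545]
flask top 2743 61.59965453932281 ((512.8320922851562, -165.09307861328125), (95.96985626220703, 104.4495849609375), 40.819557189941406)
[[ 580.2 -174.6]
 [ 514.9  -95. ]
 [ 459.9 -143.6]
 [ 456.8 -171.2]
 [ 498.6 -219.8]
 [ 524.3 -221.1]]
fence top 643 62.99973234746613 ((705.916748046875, -181.91539001464844), (149.4538116455078, 30.556697845458984), 88.31517028808594)
[[ 705.  -107.1]
 [ 693.8 -110.9]
 [ 692.3 -256.3]
 [ 702.1 -256.4]
 [ 721.1 -183.8]]
pot 533 [ 660. -343.   31.] [ 707. -295.   52.]
box 445 [ 608. -436.   10.] [ 650. -377.   26.]
driver 427 [ 420. -434.    6.] [ 558. -331.   22.]
pliers 610 [570.  -9.   5.] [686.  44.  17.]
red 2884 [335. -73.  46.] [459.  53.  68.]
stone 751 [464. 149.  10.] [529. 213.  29.]
```

View pics/crop0.png

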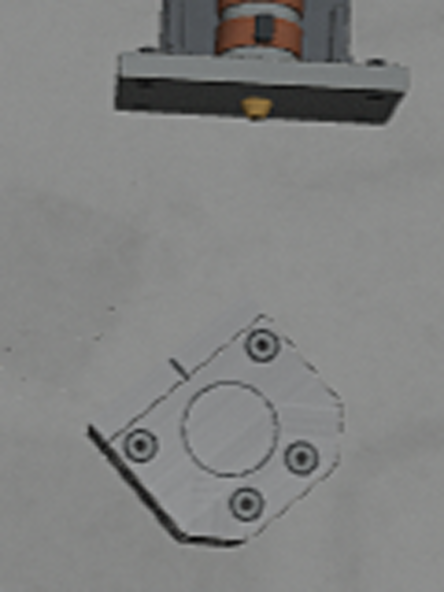

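The crop confirms the grey block is the flask: black scribed line near (178,370) on the upper-left edge, nozzle at (257,107). It is turned about 41° anticlockwise. I'll write a planning helper and refine the fit.

```bash
cat >> h.py <<'E'
from scipy.optimize import least_squares
from scipy.spatial.transform import Rotation as Ro
POLY=np.array([[48,52],[-26,52],[-48,30],[-48,-30],[-26,-52],[48,-52]],float)
def sdf(p):
    a=np.abs(p[:,1]);d=np.stack([p[:,0]-48,-p[:,0]-48,a-52,(-p[:,0]-26+a-52)/np.sqrt(2)],1)
    return d.max(1)
def flask(tag,guess=None,im=None,D=None):
    c=cam('top')
    if im is None: im,D=ctrl.capture('top')
    cv2.imwrite(f'pics/top_{tag}.png',im[:,:,::-1]);P=unproj('top',D,c);z=P[...,2]
    # mask near guess; render-fit: boundary of top-face mask
    m=(z>50)&(z<75)&(np.hypot(P[...,0]-guess[0],P[...,1]-guess[1])<85)&(P[...,0]<690)
    sat=im.max(2).astype(int)-im.min(2);m&=sat<60
    n,l,s,_=cv2.connectedComponentsWithStats(m.astype(np.uint8));k=1+np.argmax(s[1:,4]);Q=P[l==k][:,:2]
    # grid fit: maximise agreement mask vs polygon
    A=P[...,:2][m|True];
    zz=z.copy();Z=62.0
    mm,f,R,t=c;v,u=np.mgrid[0:480,0:640]
    ray=np.stack([(u-mm['cx'])/f,(v-mm['cy'])/f,np.ones_like(u,float)],-1)@R;o=-R.T@t
    s_=(Z-o[2])/ray[...,2];G=(o+ray*s_[...,None])[...,:2]
    near=np.hypot(G[...,0]-guess[0],G[...,1]-guess[1])<110
    X=G[near];T=(l==k)[near].astype(float)
    def cost(p):
        a=p[2];q=(X-p[:2])@np.array([[np.cos(a),-np.sin(a)],[np.sin(a),np.cos(a)]])
        return 1/(1+np.exp(np.clip(sdf(q)/1.2,-30,30)))-T
    r=least_squares(cost,guess,x_scale=[1,1,.02],diff_step=1e-4)
    return r.x,len(Q),np.sqrt(np.mean(r.fun**2))
def shift(target,yaw=None):
    s=ctrl.sense();w=s['ee_rot'];Rm=Ro.from_quat([w[1],w[2],w[3],w[0]]).as_matrix()
    x=np.degrees(np.arctan2(Rm[1,0],Rm[0,0]))
    return (Rm.T@(np.array(target)-s['eef_pos'])).round(1),x,s['eef_pos'].round(1),s['force'].round(1)
E
python3 - <<'E'
from h import *
d=np.load('top0.npz');im,D=d['im'],d['D']
p,n,r=flask('x',[512.8,-165,.71],im,D);print(p,np.degrees(p[2]),n,r)
# fence: top front edge & nozzle
c=cam('top');P=unproj('top',D,c);m=np.zeros((480,640),bool);m[145:185,325:415]=1
g=m&(P[...,2]>15)&(P[...,2]<75)
Q=P[g&(P[...,2]>60)]
# front edge per y bin
b=[];
for y in range(-250,-112,6):
    q=Q[(Q[:,1]>y)&(Q[:,1]<y+6)]
    if len(q):b.append((y+3,q[:,0].min()))
b=np.array(b);print(np.polyfit(b[:,1-1],b[:,1],1),b[:,1].round(1));print('yrange',Q[:,1].min(),Q[:,1].max())
F=P[g&(P[...,2]>20)&(P[...,2]<55)];print('fence face pts',len(F),np.median(F[:,0]),)
hsv=cv2.cvtColor(im,cv2.COLOR_RGB2HSV);nz=g&(P[...,0]<700)&(hsv[...,1]>90);print('nozzle',nz.sum(),P[nz].mean(0),P[nz].min(0),P[nz].max(0))
f=Ro.from_euler('z',p[2]).as_matrix()
for by in (52+40,52+18):
  w=f@[36,by,0]+[p[0],p[1],0];print(by,w,shift([w[0],w[1],83]))
E
```

```text
[ 512.25893784 -164.58988567    0.70657359] 40.48368445180163 2751 0.07439838342412536
[3.04039576e-02 6.97134295e+02] [689.8 689.1 689.9 691.  690.8 690.9 690.4 690.6 690.7 692.3 690.9 690.7
 691.9 692.3 692.8 692.  692.3 692.6 692.6 693.2 693.2 693.4 694.2]
yrange -256.35539124074523 -107.13016427739313
fence face pts 668 693.5247756330773
nozzle 40 [ 687.75308128 -180.26626985   35.07876766] [ 682.77187133 -188.85580471   16.78490666] [ 692.49139021 -173.28539848   40.84463034]
92 [479.91091225 -71.24319188   0.        ] (array([ 435.5, -310.9,  220.9]), np.float64(17.690666605780166), array([ 159.5, -500. ,  303.4]), array([-0.6, -0.6,  0.1]))
70 [494.19400501 -87.97619106   0.        ] (array([ 444. , -290.6,  220.8]), np.float64(17.690666605780166), array([ 159.5, -500. ,  303.4]), array([-0.6, -0.6,  0.1]))
```

{"name": "move_arm", "arguments": {"series": [[[45,-30,0],0,0],[[90,-62,0],0,0],[[135,-95,0],0,0],[[180,-128,0],0,0],[[225,-160,0],0,0],[[270,-192,0],0,0],[[315,-225,30],0,0],[[360,-257,60],0,0],[[400,-285,90],0,0],[[435,-311,120],0,0]]}}

```text
time_s: 1.35
eef_pos: [480.2, -70.0, 182.8]
ee_rot: [-0.0, 0.988, 0.154, -0.0]
force: [1.0, -1.4, 0.0]
grip_width: -0.003
```

```bash
python3 - <<'E'
from h import *
print(shift([479.9,-71.2,84]),ctrl.sense()['grip_width'])
im,D=ctrl.capture('wrist');cv2.imwrite('pics/w1.png',im[:,:,::-1])
im,D=ctrl.capture('top');cv2.imwrite('pics/t1.png',im[:,:,::-1])
E
```

```text
(array([-0.7,  1.1, 98.8]), np.float64(17.73026950813516), array([480.2, -70. , 182.8]), array([ 1. , -1.4,  0. ])) -0.0030973510740719334
```

View pics/t1.png

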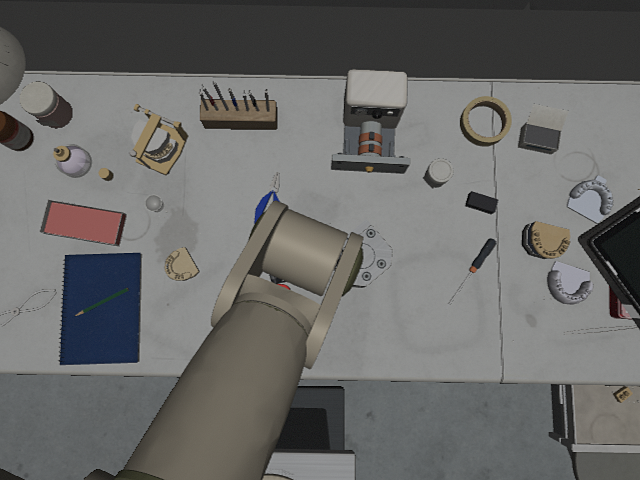

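View pics/w1.png

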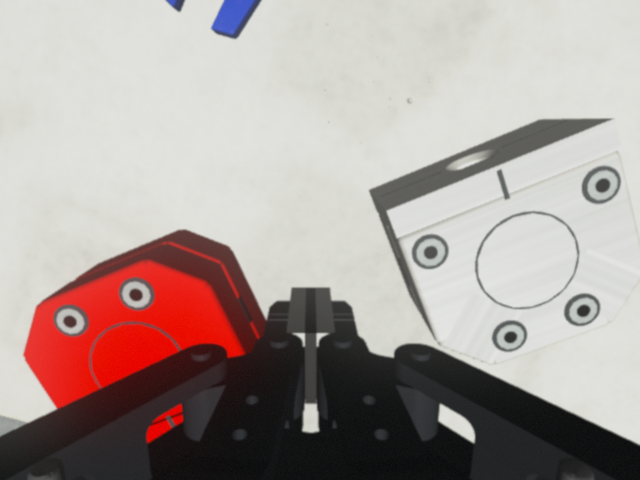

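```bash
python3 - <<'E'
from h import *
d=np.load('top0.npz');im=d['im'];P=np.load('P0.npy')
m=np.zeros((480,640),bool);m[275:360,235:320]=1;m&=P[...,2]>15
h=cv2.convexHull(P[m][:,:2].astype(np.float32));print(cv2.approxPolyDP(h,3,True).reshape(-1,2).round(0))
print(cv2.pointPolygonTest(h,(480.,-70.),True))
c=cam('wrist');print(proj([[480,-70,110],[480,-70,0]],c))
E
```

```text
[[458. -22.]
 [459.   4.]
 [420.  50.]
 [387.  51.]
 [335.   5.]
 [406. -82.]]
-47.3497692030047
[[310.1727562  314.26365801]
 [311.04738899 234.98831464]]
```

{"name": "move_arm", "arguments": {"series": [[[0,0,35],0,0],[[0,0,70],0,0],[[0,0,98],0,0],[[3,7,98],0,0],[[6,14,98],0,0],[[8,20,98],0,0],[[10,25,98],0,0],[[12,30,98],0,0],[[13,35,98],0,0],[[14,40,98],0,0]]}}

```text
time_s: 2.7
eef_pos: [505.7, -105.8, 87.6]
ee_rot: [0.0, 0.988, 0.154, 0.001]
force: [-0.9, 5.7, 3.2]
grip_width: -0.001
```

```bash
python3 - <<'E'
from h import *
print(shift([0,0,0])[1:])
im,D=ctrl.capture('top');np.savez('t2.npz',im=im,D=D);cv2.imwrite('pics/t2.png',im[:,:,::-1])
im,D=ctrl.capture('wrist');cv2.imwrite('pics/w2.png',im[:,:,::-1])
E
```

```text
(np.float64(17.701375053268055), array([ 505.7, -105.8,   87.6]), array([-0.9,  5.7,  3.2]))
```

View pics/t2.png

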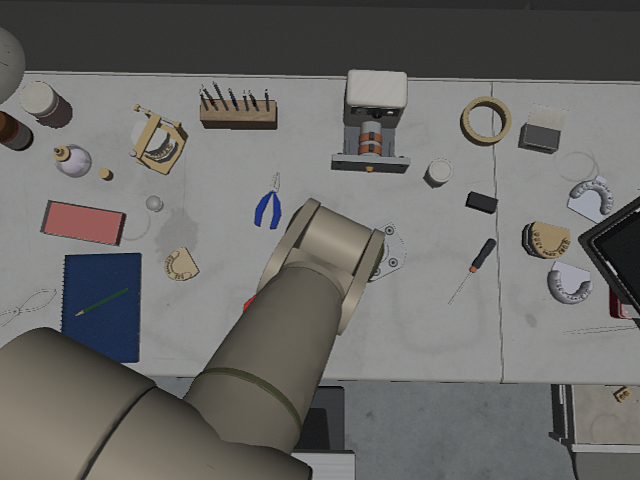

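View pics/w2.png

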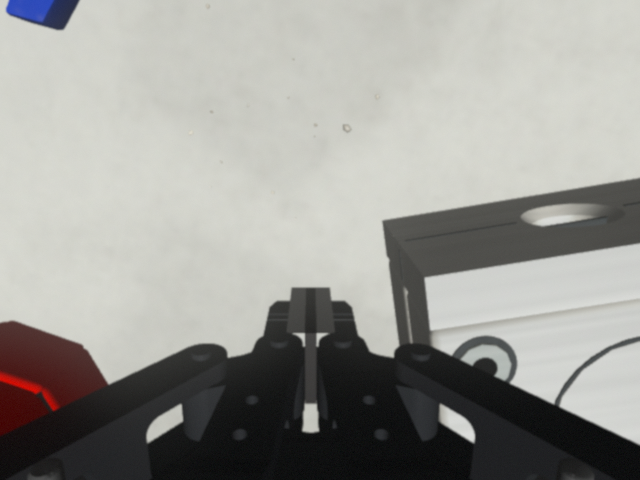

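The wide knuckle link touched the flask's top edge instead of the fingertip, so I'll back off at once. I'll use the fingers' flat x side instead, which has no links sticking out.

{"name": "move_arm", "arguments": {"series": [[[-3,-15,0],0,0],[[-6,-32,0],0,0],[[-6,-38,-30],0,0],[[-6,-38,-65],8,0],[[-15,-38,-90],18,0],[[-25,-38,-90],28,0],[[-35,-38,-90],38,0],[[-40,-38,-90],48,0],[[-40,-38,-90],58,0],[[-40,-38,-90],68,0]]}}

```text
time_s: 4.05
eef_pos: [454.7, -80.6, 175.9]
ee_rot: [0.0, 0.904, -0.427, -0.0]
force: [-0.4, -0.1, -0.9]
grip_width: 0.0
```

```bash
python3 - <<'E'
from h import *
print(shift([0,0,0])[1:],ctrl.sense()['joints'].round(2))
im,D=ctrl.capture('top');np.savez('t2.npz',im=im,D=D);cv2.imwrite('pics/t3.png',im[:,:,::-1])
im,D=ctrl.capture('wrist');np.savez('w3.npz',im=im,D=D);cv2.imwrite('pics/w3.png',im[:,:,::-1])
c=cam('wrist');P=unproj('wrist',D,c);m=(P[...,2]>56)&(P[...,2]<70)&(im.max(2).astype(int)-im.min(2)<50)&(P[...,0]>440)
Q=P[m];print(len(Q),Q.min(0),Q.max(0),np.median(Q[:,2]))
h=cv2.convexHull(Q[:,:2].astype(np.float32));print(cv2.approxPolyDP(h,4,True).reshape(-1,2).round(1),cv2.minAreaRect(h))
E
```

```text
(np.float64(-50.60712181584928), array([454.7, -80.6, 175.9]), array([-0.4, -0.1, -0.9])) [-0.43  0.33  1.85 -0.    0.97  2.02]
20550 [ 452.52973872 -206.15584613   56.03302164] [555.69623131 -22.84623005  66.34178435] 62.66789342016005
[[ 481.2 -206.1]
 [ 555.7 -144. ]
 [ 545.2 -123.9]
 [ 459.9  -22.8]
 [ 452.5  -34.1]
 [ 471.8 -189.1]] ((470.94775390625, -114.30254364013672), (102.49676513671875, 155.23117065429688), 39.49688720703125)
```

View pics/w3.png

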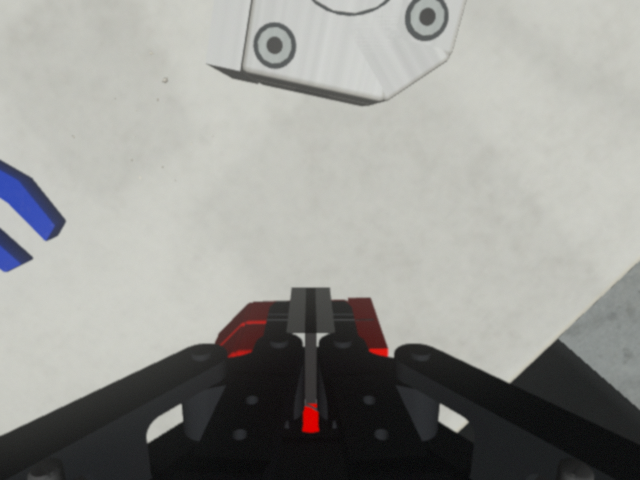

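View pics/t3.png

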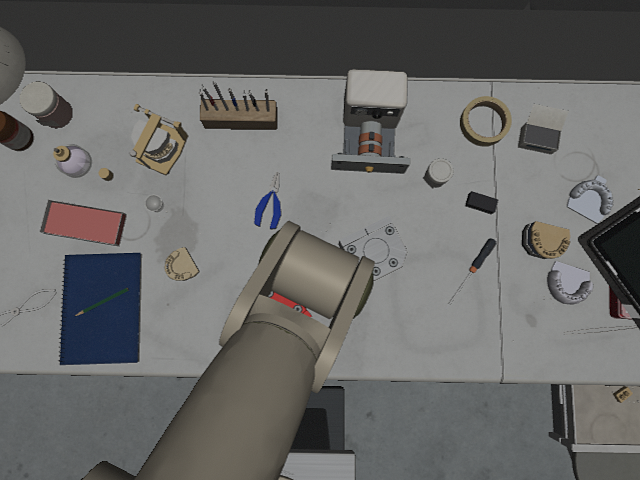

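```bash
cat >> h.py <<'E'
def labels(n,im,D,c,guess,Z=62.):
    mm,f,R,t=c;P=unproj(n,D,c);z=P[...,2];v,u=np.mgrid[0:480,0:640]
    ray=np.stack([(u-mm['cx'])/f,(v-mm['cy'])/f,np.ones_like(u,float)],-1)@R;o=-R.T@t
    G=(o+ray*((Z-o[2])/ray[...,2])[...,None])[...,:2]
    sat=im.max(2).astype(int)-im.min(2)
    bad=(z>72)|((z>15)&(sat>80))|(D<=0)
    bad=cv2.dilate(bad.astype(np.uint8),np.ones((7,7)))>0
    top=(z>57)
    near=(np.hypot(G[...,0]-guess[0],G[...,1]-guess[1])<105)&~bad&(G[...,0]<686)
    return G[near],top[near].astype(float)
def fit(views,guess,caps=None,save=''):
    Xs,Ts=[],[];w=[]
    for n in views:
        c=cam(n)
        if caps and n in caps: im,D=caps[n]['im'],caps[n]['D']
        else: im,D=ctrl.capture(n)
        if save: cv2.imwrite(f'pics/{n}_{save}.png',im[:,:,::-1])
        X,T=labels(n,im,D,c,guess)
        if T.sum()<50: continue
        Xs.append(X);Ts.append(T);w+= [np.full(len(X),1/np.sqrt(max(1,(len(X)/3000))))]
    X=np.vstack(Xs);T=np.hstack(Ts);w=np.hstack(w)
    def cost(p):
        a=p[2];q=(X-p[:2])@np.array([[np.cos(a),-np.sin(a)],[np.sin(a),np.cos(a)]])
        return w*(1/(1+np.exp(np.clip(sdf(q)/S,-30,30)))-T)
    p=np.array(guess,float)
    for S in (8,3,1.2):
        r=least_squares(cost,p,x_scale=[1,1,.02],diff_step=1e-4);p=r.x
    return p,np.degrees(p[2]),len(X),T.sum(),np.sqrt(np.mean((r.fun/w)**2))
E
python3 - <<'E'
from h import *
caps=dict(top=np.load('t2.npz'),wrist=np.load('w3.npz'))
for v in (['top'],['wrist'],['top','wrist']): print(v,fit(v,[520,-170,.5],caps))
E
```

```text
['top'] (array([ 5.23010606e+02, -1.90677618e+02,  4.75886418e-01]), np.float64(27.266283264179087), 5239, np.float64(1532.0), np.float64(0.07243050658045369))
['wrist'] (array([ 5.27347306e+02, -1.91739907e+02,  4.88771335e-01]), np.float64(28.00453466600749), 92017, np.float64(17359.0), np.float64(0.06496341139075322))
['top', 'wrist'] (array([ 5.24844105e+02, -1.91625195e+02,  4.64532191e-01]), np.float64(26.61573398096627), 97256, np.float64(18891.0), np.float64(0.09088176357279312))
```

```bash
python3 - <<'E'
from h import *
d=np.load('w3.npz');D=d['D'];s=ctrl.sense();w=s['ee_rot'];Rm=Ro.from_quat([w[1],w[2],w[3],w[0]]).as_matrix()
P=(unproj('wrist',D,cam('wrist'))-s['eef_pos'])@Rm
for v in (290,300,315,330,340,350,360,380,420):
    for u in (240,270,282,297,312,322,335,350,370,400,430): print(f"{v},{u}",P[v,u].round(0),end=' ')
    print()
E
```

```text
290,240 [-32. -44. 176.] 290,270 [-31. -25. 175.] 290,282 [-32. -18. 176.] 290,297 [13. -5. 65.] 290,312 [13.  0. 65.] 290,322 [13.  4. 64.] 290,335 [-31.  15. 175.] 290,350 [-32.  24. 176.] 290,370 [-31.  36. 175.] 290,400 [-31.  54. 174.] 290,430 [-31.  73. 175.] 
300,240 [-38. -44. 176.] 300,270 [-38. -25. 176.] 300,282 [-37. -18. 174.] 300,297 [13. -4. 56.] 300,312 [13.  0. 56.] 300,322 [13.  4. 56.] 300,335 [-37.  15. 172.] 300,350 [-36.  24. 171.] 300,370 [-36.  36. 170.] 300,400 [-38.  55. 176.] 300,430 [-38.  73. 175.] 
315,240 [-42. -42. 163.] 315,270 [  9. -13.  54.] 315,282 [ 9. -9. 54.] 315,297 [13. -4. 45.] 315,312 [13.  0. 46.] 315,322 [13.  3. 46.] 315,335 [ 9.  8. 55.] 315,350 [ 9. 12. 54.] 315,370 [-36.  33. 150.] 315,400 [-48.  56. 176.] 315,430 [-48.  74. 174.] 
330,240 [-38. -38. 136.] 330,270 [ 10. -12.  43.] 330,282 [10. -8. 43.] 330,297 [14. -4. 35.] 330,312 [13.  0. 36.] 330,322 [13.  3. 36.] 330,335 [ 9.  7. 44.] 330,350 [ 9. 11. 44.] 330,370 [-36.  31. 132.] 330,400 [-59.  56. 175.] 330,430 [-59.  75. 176.] 
340,240 [-38. -36. 124.] 340,270 [ 15. -10.  27.] 
[... 505 characters left out ...]
19.] 360,282 [14. -7. 19.] 360,297 [14. -3. 19.] 360,312 [ 6.  0. 33.] 360,322 [14.  3. 19.] 360,335 [ 68.  -0. -71.] 360,350 [14.  9. 20.] 360,370 [15. 14. 19.] 360,400 [14. 21. 19.] 360,430 [14. 28. 19.] 
380,240 [ 20. -14.   2.] 380,270 [19. -8.  3.] 380,282 [20. -6.  3.] 380,297 [12. -3. 15.] 380,312 [-1.  0. 34.] 380,322 [ 6.  3. 24.] 380,335 [19.  5.  3.] 380,350 [20.  7.  2.] 380,370 [20. 11.  3.] 380,400 [ 9. 21. 19.] 380,430 [14. 26. 12.] 
420,240 [ 20. -12.  -9.] 420,270 [19. -7. -8.] 420,282 [17. -5. -5.] 420,297 [-5. -4. 23.] 420,312 [-76.   1. 113.] 420,322 [-5.  3. 23.] 420,335 [14.  4. -2.] 420,350 [19.  7. -8.] 420,370 [20. 10. -9.] 420,400 [19. 15. -8.] 420,430 [ 0. 28. 16.]
```

```bash
python3 - <<'E'
from h import *
print(shift([432,-198,93]))
E
```

```text
(array([75.8, 92.5, 82.9]), np.float64(-50.33832784757558), array([454.8, -80.7, 175.9]), array([-0.2, -1.4, -0. ]))
```

{"name": "move_arm", "arguments": {"series": [[[15,18,0],-10,0],[[30,37,0],-20,0],[[45,55,0],-30,0],[[60,74,0],-39,0],[[76,92,0],-48.6,0],[[76,92,20],-48.6,0],[[76,92,45],-48.6,0],[[76,92,70],-48.6,0],[[76,92,83],-48.6,0],[[76,92,83],-48.6,0]]}}

```text
time_s: 5.4
eef_pos: [432.9, -198.3, 92.6]
ee_rot: [-0.0, 1.0, -0.014, -0.0]
force: [-0.2, -0.3, -0.1]
grip_width: 0.004
```

```bash
sed -i 's/    bad=cv2.dilate/    if n=="wrist": bad[275:]=True\n    bad=cv2.dilate/' h.py; python3 - <<'E'
from h import *
print(shift([0,0,0])[1:])
print(fit(['wrist'],[524,-191,.47],save='a'))
print(fit(['top'],[524,-191,.47],save='a'))
E
```

```text
(np.float64(-1.5958890447416265), array([ 432.9, -198.3,   92.6]), array([-0.2, -0.3, -0.1]))
(array([ 5.26631373e+02, -1.92952526e+02,  4.76830172e-01]), np.float64(27.320356389378485), 143614, np.float64(74725.0), np.float64(0.0949275198337033))
(array([ 5.22964116e+02, -1.90763527e+02,  4.72602132e-01]), np.float64(27.07810753523392), 5072, np.float64(1165.0), np.float64(0.07723137741001251))
```

View pics/wrist_a.png

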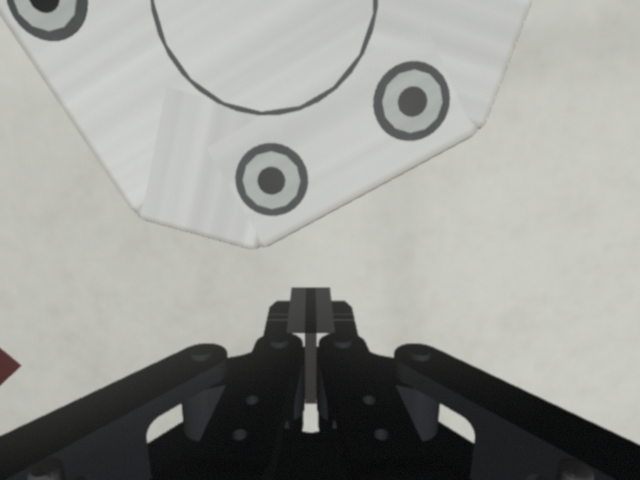

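{"name": "move_arm", "arguments": {"series": [[[12,-4,0],0,0],[[22,-4,0],0,0],[[27,-5,0],0,0],[[32,-7,0],0,0],[[37,-10,0],0,0],[[41,-13,0],0,0],[[45,-16,0],0,0],[[48,-18,0],0,0],[[48,-18,0],0,0]]}}

```text
time_s: 6.62
eef_pos: [481.5, -181.8, 92.9]
ee_rot: [-0.0, 1.0, -0.015, -0.001]
force: [-4.5, 1.3, 2.5]
grip_width: 0.006
```

```bash
python3 - <<'E'
from h import *
print(shift([0,0,0])[1:])
print(fit(['wrist'],[530,-191,.37],save='b'))
E
```

```text
(np.float64(-1.6663895343814166), array([ 481.5, -181.8,   92.9]), array([-4.5,  1.3,  2.5]))
(array([ 5.50478655e+02, -1.88996928e+02,  2.88496157e-01]), np.float64(16.529612228135697), 141601, np.float64(99307.0), np.float64(0.08894960523825612))
```

View pics/wrist_b.png

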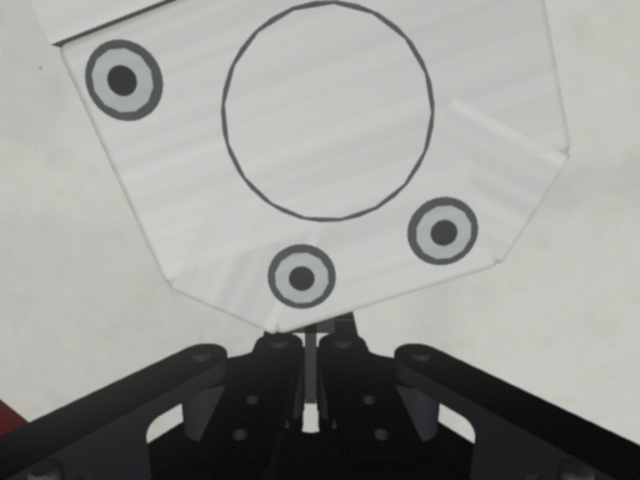

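{"name": "move_arm", "arguments": {"series": [[[4,-2.5,0],0,0],[[8,-5,0],0,0],[[12,-7.5,0],0,0],[[16,-10,0],0,0],[[20,-12,0],0,0],[[24,-14,0],0,0],[[24,-14,0],0,0]]}}

```text
time_s: 7.55
eef_pos: [506.0, -168.6, 92.9]
ee_rot: [-0.0, 1.0, -0.015, -0.0]
force: [-3.2, 1.0, 1.7]
grip_width: -0.004
```

```bash
python3 - <<'E'
from h import *
print(shift([0,0,0])[1:])
print(fit(['wrist'],[570,-187,.15],save='c'))
print(fit(['top'],[570,-187,.15],save='c'))
E
```

```text
(np.float64(-1.6852159690362603), array([ 506. , -168.6,   92.9]), array([-3.2,  1. ,  1.7]))
(array([ 5.70812086e+02, -1.87544743e+02,  6.52930367e-02]), np.float64(3.7410154321734224), 143443, np.float64(99221.0), np.float64(0.08888391052522358))
(array([ 5.67598574e+02, -1.84975739e+02,  6.22240471e-02]), np.float64(3.5651752811524537), 2591, np.float64(174.0), np.float64(0.06080670849196593))
```

View pics/wrist_c.png

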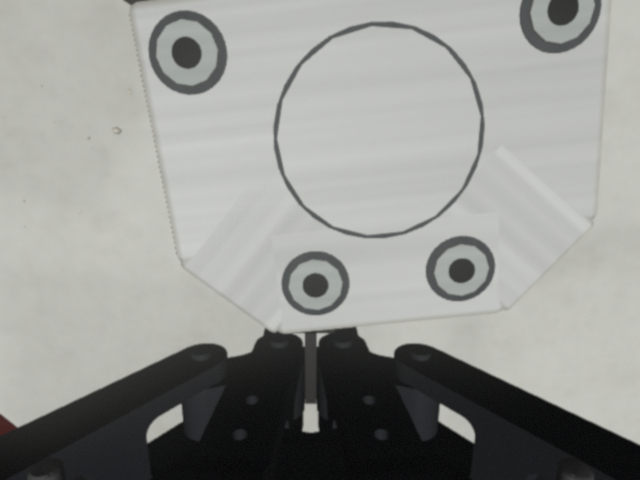

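View pics/top_c.png

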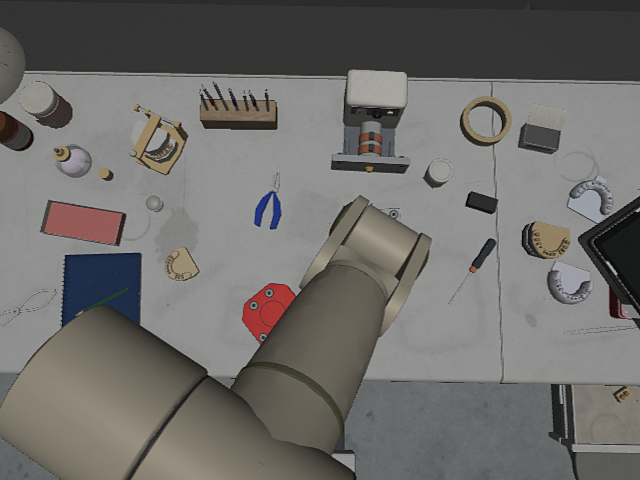

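Yaw is down from 27° to 3.7°. Flask is about 7 mm right of the axis with 5.4° still to turn, so a push to +y on its right side behind the centre should correct both. Going there now and re-measuring on the way.

{"name": "move_arm", "arguments": {"series": [[[-15,0,0],0,0],[[-30,0,-10],0,0],[[-30,0,-50],0,0],[[-20,30,-90],-10,0],[[-10,60,-90],-20,0],[[0,90,-90],-30,0],[[10,110,-90],-40,0],[[20,130,-90],-50,0],[[30,130,-90],-60,0],[[40,130,-90],-70,0]]}}

```text
time_s: 8.9
eef_pos: [542.7, -300.5, 182.9]
ee_rot: [0.001, 0.826, 0.563, 0.0]
force: [-1.1, -0.5, 0.7]
grip_width: 0.003
```

{"name": "move_arm", "arguments": {"series": [[[0,0,0],-10,0],[[0,0,0],-19,0],[[0,0,0],-19,0]]}}

```text
time_s: 9.28
eef_pos: [542.3, -300.2, 183.0]
ee_rot: [0.001, 0.724, 0.69, 0.0]
force: [0.1, -0.4, -0.4]
grip_width: 0.001
```

```bash
python3 - <<'E'
from h import *
print(shift([0,0,0])[1:],ctrl.sense()['joints'].round(2))
print(fit(['wrist'],[570,-187,.06],save='d'))
print(fit(['top'],[570,-187,.06],save='d'))
E
```

```text
(np.float64(87.20222356506194), array([ 542.3, -300.2,  183. ]), array([ 0.1, -0.4, -0.4])) [-0.69  0.63  1.34  0.    1.17 -0.65]
(array([ 5.70077197e+02, -1.87354645e+02,  7.62715423e-02]), np.float64(4.37003747301805), 79672, np.float64(23461.0), np.float64(0.07422868804046565))
(array([ 5.66752421e+02, -1.85789705e+02,  8.21066416e-02]), np.float64(4.704364033624461), 6843, np.float64(2352.0), np.float64(0.08821099048009663))
```

View pics/wrist_d.png

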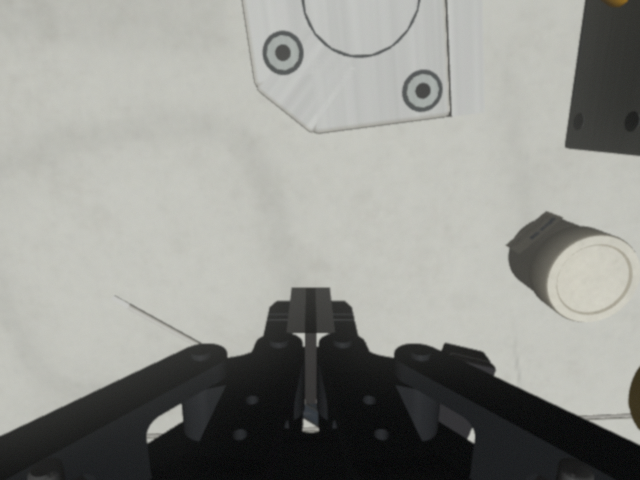

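View pics/top_d.png

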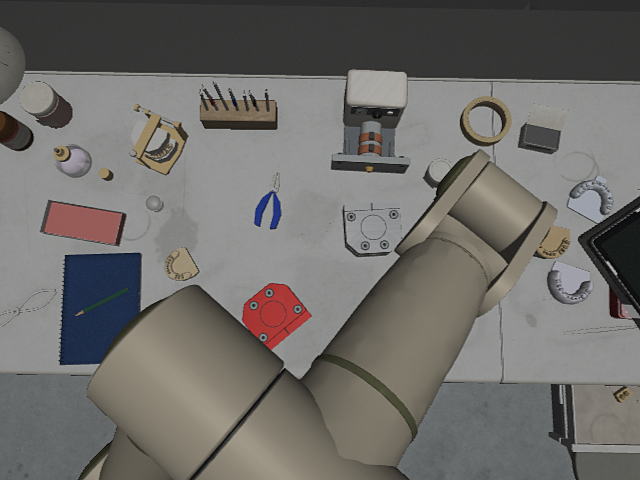

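{"name": "move_arm", "arguments": {"series": [[[0,2,35],0,0],[[10,2,70],0,0],[[20,2,90],0,0],[[32,2,90],0,0],[[42,2,90],0,0],[[47,2,90],0,0],[[51,2,90],0,0],[[54,2,90],0,0],[[57,2,90],0,0],[[57,2,90],0,0]]}}

```text
time_s: 10.62
eef_pos: [547.0, -244.1, 93.8]
ee_rot: [0.001, 0.724, 0.69, -0.0]
force: [-0.2, -5.9, 1.7]
grip_width: -0.001
```

```bash
python3 - <<'E'
from h import *
print(shift([0,0,0])[1:])
print(fit(['wrist'],[570,-180,.0],save='e'))
print(fit(['top'],[570,-180,.0],save='e'))
E
```

```text
(np.float64(87.26236943569188), array([ 547. , -244.1,   93.8]), array([-0.2, -5.9,  1.7]))
(array([ 5.71272401e+02, -1.81847827e+02,  5.97040159e-02]), np.float64(3.420788130623237), 142632, np.float64(92949.0), np.float64(0.08072772442633848))
(array([ 5.67954812e+02, -1.79504125e+02,  6.84433034e-02]), np.float64(3.9215124209219456), 3643, np.float64(862.0), np.float64(0.07314211352524101))
```

View pics/wrist_e.png

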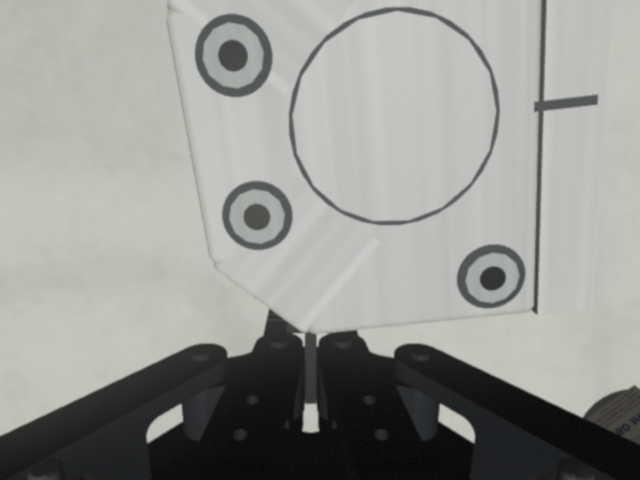

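{"name": "move_arm", "arguments": {"series": [[[-15,0,0],0,0],[[-28,0,-20],0,0],[[-28,0,-60],5,0],[[-10,-20,-90],15,0],[[10,-40,-90],25,0],[[30,-55,-90],35,0],[[50,-73,-90],45,0],[[70,-73,-90],55,0],[[83,-73,-90],65,0],[[83,-73,-90],75,0]]}}

```text
time_s: 11.98
eef_pos: [477.7, -156.5, 182.8]
ee_rot: [-0.0, 0.995, 0.105, -0.0]
force: [1.2, -0.8, 0.0]
grip_width: -0.002
```

{"name": "move_arm", "arguments": {"series": [[[0,0,0],10,0],[[0,0,30],14,0],[[0,0,60],14,0],[[0,0,90],14,0],[[0,0,90],14,0]]}}

```text
time_s: 12.6
eef_pos: [476.9, -156.8, 91.4]
ee_rot: [-0.001, 1.0, -0.015, -0.002]
force: [0.1, -1.5, 0.4]
grip_width: 0.001
```

```bash
python3 - <<'E'
from h import *
print(shift([506,-158,93]))
print(fit(['wrist'],[570,-180,.0],save='f'))
print(fit(['top'],[570,-180,.0],save='f'))
E
```

```text
(array([29.1,  0.3, -1.7]), np.float64(-1.7406239834036357), array([ 476.9, -156.8,   91.4]), array([ 0.1, -1.5,  0.4]))
(array([ 5.71255024e+02, -1.81472206e+02,  6.93859265e-02]), np.float64(3.975520744559156), 143081, np.float64(73535.0), np.float64(0.09062155812252243))
(array([ 5.67853208e+02, -1.79298273e+02,  6.23321563e-02]), np.float64(3.5713694826922024), 4662, np.float64(1065.0), np.float64(0.07941776632780949))
```

View pics/wrist_f.png

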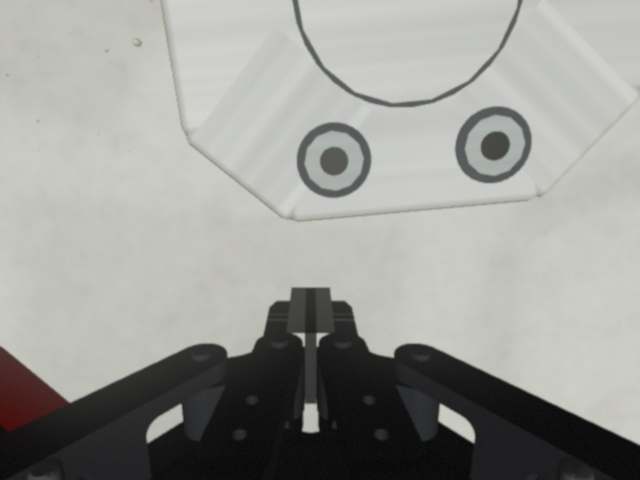

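{"name": "move_arm", "arguments": {"series": [[[12,1,0],0,0],[[22,1,0],0,0],[[28,0.5,0],0,0],[[32,-1,0],0,0],[[36,-2.5,0],0,0],[[38.5,-3.5,0],0,0],[[38.5,-3.5,0],0,0]]}}

```text
time_s: 13.58
eef_pos: [515.8, -153.9, 92.8]
ee_rot: [-0.001, 1.0, -0.015, -0.001]
force: [-4.6, 2.2, 3.2]
grip_width: -0.001
```

```bash
python3 - <<'E'
from h import *
print(shift([0,0,0])[1:])
print(fit(['wrist'],[580,-180,.0],save='g'))
print(fit(['top'],[580,-180,.0],save='g'))
E
```

```text
(np.float64(-1.6840723275690628), array([ 515.8, -153.9,   92.8]), array([-4.6,  2.2,  3.2]))
(array([ 5.77872007e+02, -1.81237469e+02, -3.62855398e-02]), np.float64(-2.079008290329565), 142930, np.float64(99735.0), np.float64(0.07203670516031899))
(array([ 5.73613141e+02, -1.79892783e+02,  6.69959744e-03]), np.float64(0.3838586577395686), 2522, np.float64(193.0), np.float64(0.05961785205967861))
```

View pics/wrist_g.png

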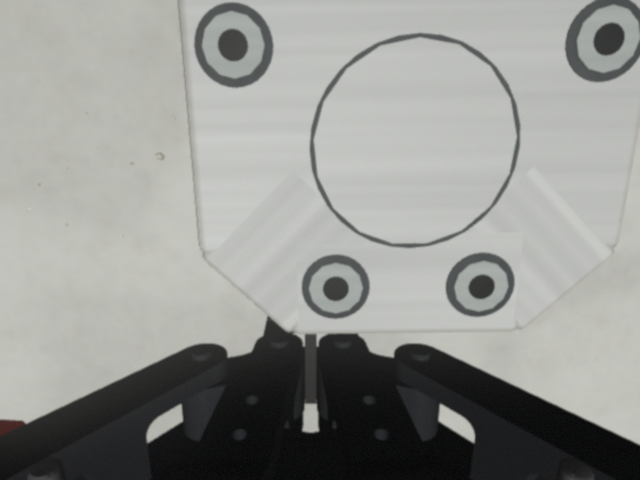

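{"name": "move_arm", "arguments": {"series": [[[-10,0,0],0,0],[[-20,12,0],0,0.4],[[-20,26,0],0,0.4],[[-20,26,0],0,0.4],[[-20,26,0],0,0.4],[[-10,26,0],0,0.4],[[-4,26,0],0,0.4],[[1,26,0],0,0.4],[[6,26,0],0,0.4],[[10,26,0],0,0.4]]}}

```text
time_s: 14.92
eef_pos: [525.0, -180.4, 92.6]
ee_rot: [-0.001, 1.0, -0.015, -0.002]
force: [-7.9, 0.8, 3.7]
grip_width: 0.403
```

```bash
python3 - <<'E'
from h import *
print(shift([0,0,0])[1:],ctrl.sense()['grip_width'])
print(fit(['wrist'],[585,-180,-.03],save='h'))
E
```

```text
(np.float64(-1.6787747487558065), array([ 525. , -180.4,   92.6]), array([-7.9,  0.8,  3.7])) 0.4031104190924435
(array([ 5.87441441e+02, -1.81582589e+02, -3.05430254e-02]), np.float64(-1.7499864516670214), 144160, np.float64(100356.0), np.float64(0.09235934326104848))
```

View pics/wrist_h.png

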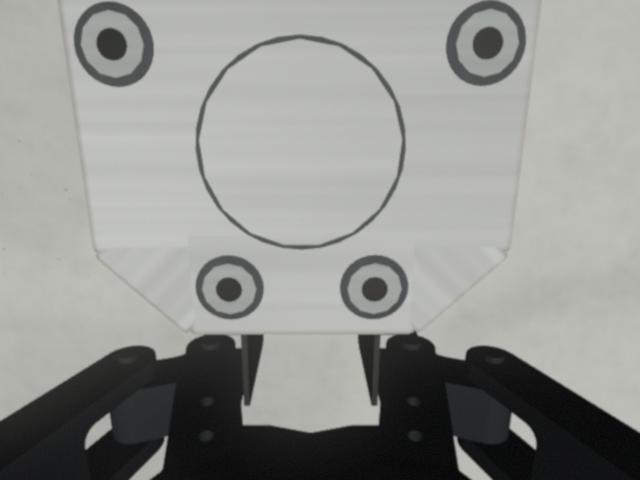

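{"name": "move_arm", "arguments": {"series": [[[5,0,0],0,0.4],[[10,0,0],0,0.4],[[15,0,0],0,0.4],[[20,0,0],0,0.4],[[25,0,0],0,0.4],[[30,0,0],0,0.4],[[35,0,0],0,0.4],[[39,0,0],0,0.4],[[39,0,0],0,0.4]]}}

```text
time_s: 16.1
eef_pos: [564.4, -181.7, 92.5]
ee_rot: [-0.0, 1.0, -0.015, -0.001]
force: [-2.2, 1.1, -0.2]
grip_width: 0.399
```

{"name": "move_arm", "arguments": {"series": [[[-15,0,0],0,0.4],[[-25,0,-30],0,0.4],[[-25,0,-80],0,0.4],[[-15,0,-130],0,0.4],[[-5,0,-160],0,0.4],[[-5,0,-160],0,0.4]]}}

```text
time_s: 16.85
eef_pos: [560.6, -182.0, 255.2]
ee_rot: [0.001, 1.0, -0.015, 0.002]
force: [-0.3, 0.2, -0.3]
grip_width: 0.399
```

```bash
python3 - <<'E'
from h import *
print(shift([0,0,0])[1:])
c=cam('wrist');im,D=ctrl.capture('wrist');np.savez('wi.npz',im=im,D=D);cv2.imwrite('pics/wrist_i.png',im[:,:,::-1])
print(fit(['wrist'],[627,-180,-.03],{'wrist':dict(im=im,D=D)}))
print(fit(['top'],[624,-180,-.03],save='i'))
P=unproj('wrist',D,c);np.save('Pi.npy',P)
E
```

```text
(np.float64(-1.6828805301290535), array([ 560.6, -182. ,  255.2]), array([-0.3,  0.2, -0.3]))
(array([ 6.24928358e+02, -1.82204195e+02, -2.98939279e-02]), np.float64(-1.7127959005869617), 66616, np.float64(23029.0), np.float64(0.09126886615496832))Traceback (most recent call last):
  File "<stdin>", line 5, in <module>
  File "h.py", line 66, in fit
    X=np.vstack(Xs);T=np.hstack(Ts);w=np.hstack(w)
    return _nx.concatenate(arrs, 0, dtype=dtype, casting=casting)
           ~~~~~~~~~~~~~~~^^^^^^^^^^^^^^^^^^^^^^^^^^^^^^^^^^^^^^^
ValueError: need at least one array to concatenate
```

View pics/wrist_i.png

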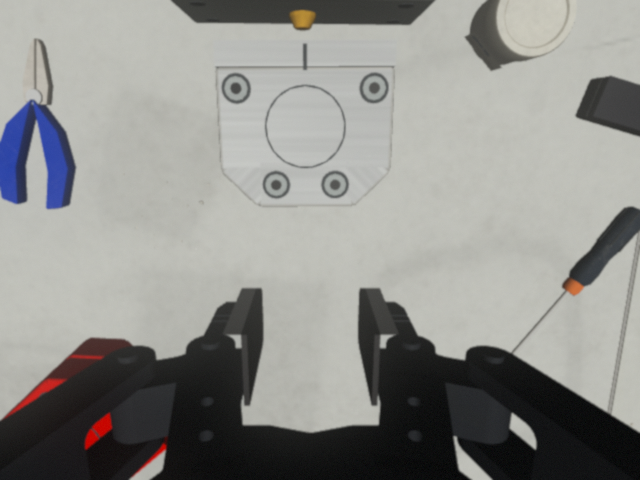

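View pics/top_i.png

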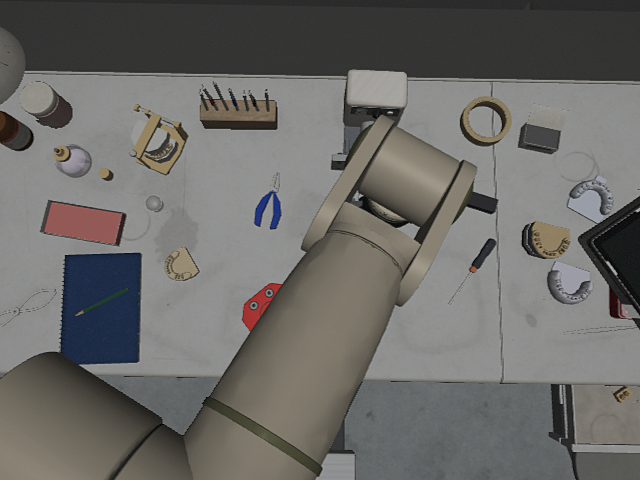

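```bash
python3 - <<'E'
from h import *
P=np.load('Pi.npy');im=np.load('wi.npz')['im'];hsv=cv2.cvtColor(im,cv2.COLOR_RGB2HSV)
m=np.zeros((480,640),bool);m[0:40,270:335]=1;m&=(hsv[...,1]>120)
v,u=np.nonzero(m);print(m.sum(),u.min(),u.max(),v.min(),v.max(),P[m].mean(0),P[m].min(0),P[m].max(0))
for x in (0,): 
  for col in (200,230,260,350,380,410):
    q=P[0:45,col];print(col,[tuple(k.round(0)) for k in q[::8]])
# line
g=cv2.cvtColor(im,cv2.COLOR_RGB2GRAY);print('line',P[45:66,300:312][g[45:66,300:312]<110].mean(0))
F=P[0:24,180:430].reshape(-1,3);F=F[(F[:,2]>10)&(F[:,2]<58)&(F[:,0]>680)];F=F[(F[:,1]>-165)|(F[:,1]<-198)];print('fence',len(F),np.polyfit(F[:,1],F[:,0],1),np.median(F[:,0]))
E
```

```text
Traceback (most recent call last):
FileNotFoundError: [Errno 2] No such file or directory: 'Pi.npy'
```

```bash
python3 - <<'E'
from h import *
d=np.load('wi.npz');im=d['im'];P=unproj('wrist',d['D']);hsv=cv2.cvtColor(im,cv2.COLOR_RGB2HSV)
m=np.zeros((480,640),bool);m[0:40,270:335]=1;m&=(hsv[...,1]>120)
v,u=np.nonzero(m);print(m.sum(),u.min(),u.max(),v.min(),v.max(),P[m].mean(0),P[m].min(0),P[m].max(0))
g=cv2.cvtColor(im,cv2.COLOR_RGB2GRAY);print('line',P[45:66,300:312][g[45:66,300:312]<110].mean(0))
F=P[0:24,180:430].reshape(-1,3);F=F[(F[:,2]>10)&(F[:,2]<58)&(F[:,0]>680)];F=F[(F[:,1]>-165)|(F[:,1]<-198)];print('fence',len(F),np.polyfit(F[:,1],F[:,0],1),np.median(F[:,0]))
E
```

```text
379 290 315 10 27 [ 687.96674525 -181.99231471   33.41322628] [ 683.04936662 -189.90003343   28.18529579] [ 692.30041981 -174.35701558   37.11181261]
line [ 663.3164519  -182.87275498   59.05326904]
fence 3679 [3.94396497e-02 6.99413136e+02] 691.5616085042993
```

{"name": "move_arm", "arguments": {"series": [[[-12,0,40],0,0.4],[[-22,0,90],0,0.4],[[-22,0,135],0,0.4],[[-20,0,162],0,0.4],[[-10,0,162],0,0.4],[[0,0,162],0,0.4],[[6,0,162],0,0.4],[[11,0,162],0,0.4],[[15,0,162],0,0.4],[[18,0,162],0,0.4]]}}

```text
time_s: 18.2
eef_pos: [577.3, -182.3, 92.0]
ee_rot: [0.0, 1.0, -0.015, -0.001]
force: [-9.6, -0.3, 5.2]
grip_width: 0.4
```

{"name": "move_arm", "arguments": {"series": [[[2,0,0],0,0.4],[[4,0,0],0,0.4],[[4,0,0],0,0.4]]}}

```text
time_s: 18.58
eef_pos: [581.4, -182.5, 91.9]
ee_rot: [0.0, 1.0, -0.015, -0.001]
force: [-7.3, 1.1, 4.4]
grip_width: 0.404
```

{"name": "move_arm", "arguments": {"series": [[[1,0,0],0,0.4],[[2,0,0],0,0.4],[[2,0,0],0,0.4]]}}

```text
time_s: 18.95
eef_pos: [583.3, -182.5, 92.0]
ee_rot: [0.0, 1.0, -0.015, -0.001]
force: [-6.8, 0.3, 5.8]
grip_width: 0.4
```

{"name": "move_arm", "arguments": {"series": [[[1,0,0],0,0.4],[[1.5,0,0],0,0.4],[[1.5,0,0],0,0.4]]}}

```text
time_s: 19.32
eef_pos: [584.5, -182.6, 91.9]
ee_rot: [0.0, 1.0, -0.015, -0.001]
force: [-9.4, -0.2, 6.0]
grip_width: 0.402
```

{"name": "move_arm", "arguments": {"series": [[[0.7,0,0],0,0.4],[[1.5,0,0],0,0.4],[[1.5,0,0],0,0.4]]}}

```text
time_s: 19.7
eef_pos: [584.8, -182.5, 91.9]
ee_rot: [-0.0, 1.0, -0.015, -0.003]
force: [-18.7, 0.9, 11.7]
grip_width: 0.398
```

{"name": "move_arm", "arguments": {"series": [[[0.8,0,0],0,0.4],[[1.5,0,0],0,0.4],[[1.5,0,0],0,0.4]]}}

```text
time_s: 20.08
eef_pos: [585.0, -182.4, 91.8]
ee_rot: [-0.001, 1.0, -0.015, -0.005]
force: [-29.8, 1.2, 16.6]
grip_width: 0.398
```

```bash
python3 - <<'E'
from h import *
print(fit(['wrist'],[645,-182,-.03],save='j'))
E
```

```text
(array([ 6.47418200e+02, -1.83193408e+02, -3.00107455e-02]), np.float64(-1.7194890553824456), 145159, np.float64(102140.0), np.float64(0.09238324318650461))
```

View pics/wrist_j.png

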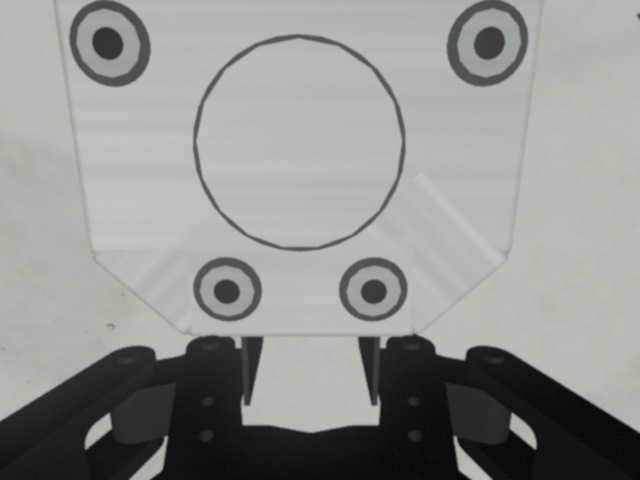

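{"name": "move_arm", "arguments": {"series": [[[-4,0,0],0,0.4],[[-15,0,0],0,0.4],[[-30,0,-20],0,0.4],[[-30,0,-70],0,0.4],[[-30,0,-120],0,0.4],[[-15,0,-165],0,0.4],[[0,0,-190],0,0.4],[[0,0,-190],0,0.4]]}}

```text
time_s: 21.12
eef_pos: [588.6, -182.7, 282.6]
ee_rot: [0.001, 1.0, -0.015, 0.002]
force: [0.1, 0.5, -1.0]
grip_width: 0.399
```

```bash
python3 - <<'E'
from h import *
print(shift([0,0,0])[1:])
im,D=ctrl.capture('wrist');np.savez('wk.npz',im=im,D=D)
cv2.imwrite('pics/wk.png',im[:,:,::-1]);cv2.imwrite('pics/wk_c.png',cv2.resize(im[0:160,180:440,::-1],None,fx=3,fy=3,interpolation=cv2.INTER_CUBIC))
print(fit(['wrist'],[645,-182,-.03],{'wrist':dict(im=im,D=D)}))
P=unproj('wrist',D)
g=cv2.cvtColor(im,cv2.COLOR_RGB2GRAY)
for col in (235,255,275,295,325,345,365,385): print(col,[ (int(P[v,col][0]),int(P[v,col][2])) for v in range(0,90,6)])
im,D=ctrl.capture('scene');cv2.imwrite('pics/sk.png',cv2.resize(im[150:300,220:440,::-1],None,fx=3.5,fy=3.5))
E
```

```text
(np.float64(-1.6761873985043725), array([ 588.6, -182.7,  282.6]), array([ 0.1,  0.5, -1. ]))
(array([ 6.45622337e+02, -1.82703003e+02, -2.44815703e-02]), np.float64(-1.4026906561302952), 46098, np.float64(16836.0), np.float64(0.07378450349007658))
235 [(739, 15), (735, 15), (734, 5), (730, 5), (718, 42), (714, 44), (707, 61), (704, 63), (701, 61), (697, 61), (694, 56), (690, 60), (687, 59), (683, 60), (680, 59)]
255 [(741, 5), (737, 5), (733, 6), (729, 7), (725, 7), (721, 5), (707, 60), (704, 62), (700, 63), (697, 62), (694, 56), (690, 59), (686, 59), (683, 59), (679, 58)]
275 [(731, 44), (727, 45), (724, 44), (721, 43), (718, 41), (714, 39), (707, 61), (703, 61), (700, 61), (696, 62), (694, 56), (690, 60), (686, 58), (682, 60), (679, 59)]
295 [(727, 59), (724, 58), (721, 57), (719, 51), (715, 50), (712, 48), (706, 63), (703, 62), (700, 61), (696, 63), (693, 58), (689, 61), (686, 60), (682, 60), (678, 59)]
325 [(729, 47), (726, 47), (722, 47), (719, 46), (716, 43), (712, 44), (706, 61), (702, 62), (699, 62), (695, 61), (692, 59), (688, 61), (685, 61), (681, 59), (678, 58)]
345 [(739, 5), (735, 6), (731, 5), (727, 6), (723, 4), (719, 6), (705, 62), (702, 61), (698, 61), (695, 61), (692, 60), (688, 60), (684, 60), (681, 60), (678, 58)]
365 [(736, 16), (732, 16), (728, 16), (725, 16), (720, 18), (713, 39), (709, 41), (701, 62), (698, 63), (695, 62), (691, 60), (688, 60), (684, 60), (681, 60), (677, 59)]
385 [(740, -2), (736, -1), (732, -1), (728, -2), (724, 0), (720, -1), (716, -2), (701, 62), (698, 61), (694, 62), (691, 62), (687, 61), (684, 61), (680, 59), (677, 58)]
```

View pics/wk_c.png

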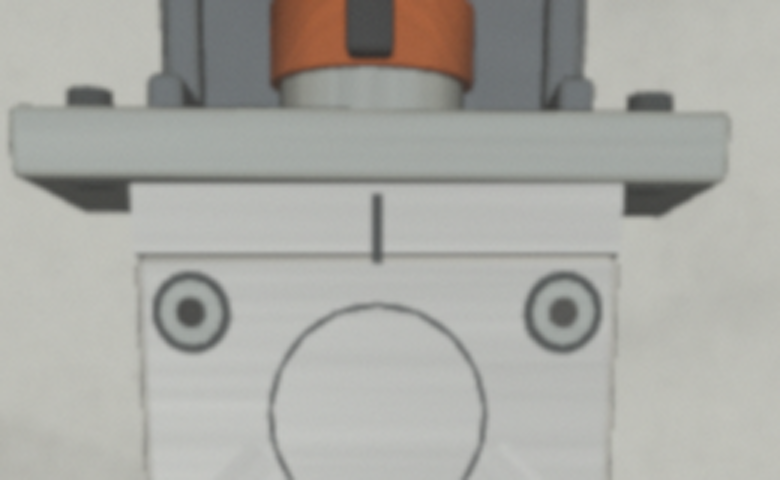

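View pics/sk.png

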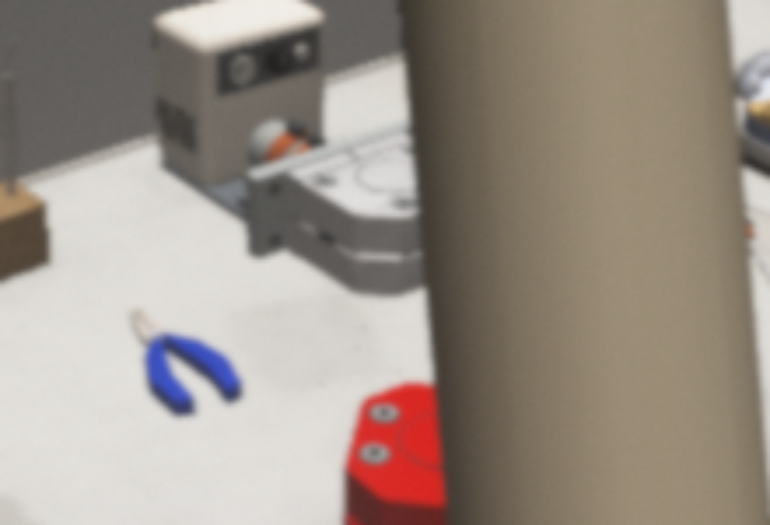

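```bash
python3 - <<'E'
from h import *
im=np.load('wk.npz')['im'];g=cv2.GaussianBlur(cv2.cvtColor(im,cv2.COLOR_RGB2GRAY),(0,0),.8).astype(float)
def line(cols,r0,r1,mode):
    pts=[]
    for u in cols:
        s=g[r0:r1,u];w=np.maximum(np.median(s)-s,0) if mode=='dark' else np.abs(np.gradient(s))
        w=w*(w>w.max()*.4);pts.append((u,(w*np.arange(r0,r1)).sum()/w.sum()))
    pts=np.array(pts);
    for _ in range(3):
        p=np.polyfit(pts[:,0],pts[:,1],1);e=np.abs(pts[:,1]-np.polyval(p,pts[:,0]));pts=pts[e<max(.4,2*np.median(e))]
    return p,np.degrees(np.arctan(p[0])),np.polyval(p,310),len(pts)
C=[u for u in range(230,384) if not 300<u<312]
print('groove',line(C,80,91,'dark'));print('seam',line(C,56,66,'dark'))
print('fence rear edge',line([u for u in range(200,270)]+[u for u in range(340,385)],32,42,'grad'))
print('fence front outside flask', line(list(range(192,222))+list(range(390,418)),54,66,'grad'))
E
```

```text
groove (array([-1.65976184e-03,  8.54071130e+01]), np.float64(-0.09509726102404911), np.float64(84.8925868358147), 117)
seam (array([6.92166181e-04, 5.89479217e+01]), np.float64(0.03965819456144063), np.float64(59.16249324704762), 143)
fence rear edge (array([1.10699593e-02, 3.32650501e+01]), np.float64(0.6342360426603629), np.float64(36.696737517857166), 91)
fence front outside flask (array([1.01710959e-02, 5.60505428e+01]), np.float64(0.5827407720546349), np.float64(59.203582538895034), 39)
```

The flask is home: seam closed, about 1.5 mm off centre. It sits about 0.6° short of square, so I'll press again with the tool turned slightly clockwise to lead on the left pad.

{"name": "move_arm", "arguments": {"series": [[[-15,0,30],1.3,0.4],[[-30,0,75],1.3,0.4],[[-30,0,125],1.3,0.4],[[-30,0,170],1.3,0.4],[[-28,0,190],1.3,0.4],[[-16,-2,190],1.3,0.4],[[-8,-4,190],1.3,0.4],[[-5,-4,190],1.3,0.4],[[-3,-4,190],1.3,0.4],[[-3,-4,190],1.3,0.4]]}}

```text
time_s: 22.48
eef_pos: [584.6, -178.4, 91.7]
ee_rot: [-0.0, 1.0, -0.026, -0.001]
force: [-6.8, 1.2, 4.6]
grip_width: 0.403
```

{"name": "move_arm", "arguments": {"series": [[[1,0,0],0,0.4],[[2,0,0],0,0.4],[[2.5,0,0],0,0.4],[[2.5,0,0],0,0.4]]}}

```text
time_s: 22.98
eef_pos: [585.3, -178.2, 91.6]
ee_rot: [-0.001, 1.0, -0.025, -0.004]
force: [-21.8, 2.6, 13.5]
grip_width: 0.396
```

{"name": "move_arm", "arguments": {"series": [[[0.8,0,0],0,0.4],[[1.2,0,0],0,0.4],[[1.2,0,0],0,0.4],[[-3,0,0],0,0.4],[[-15,0,0],0,0.4],[[-30,0,-20],-1,0.4],[[-30,0,-70],-1,0.4],[[-30,0,-120],-1,0.4],[[-15,0,-165],-1,0.4],[[-3,0,-190],-1,0.4]]}}

```text
time_s: 24.22
eef_pos: [585.3, -178.6, 284.5]
ee_rot: [0.001, 1.0, -0.018, 0.002]
force: [0.9, 0.1, -0.3]
grip_width: 0.4
```

{"name": "move_arm", "arguments": {"series": [[[0,0,0],0,0.4],[[0,0,0],0,0.4]]}}

```text
time_s: 24.48
eef_pos: [584.1, -178.3, 279.7]
ee_rot: [-0.0, 1.0, -0.018, -0.001]
force: [0.3, -0.1, -0.0]
grip_width: 0.402
```

```bash
python3 - <<'E'
from h import *
im,D=ctrl.capture('wrist');np.savez('wl.npz',im=im,D=D)
cv2.imwrite('pics/wl_c.png',cv2.resize(im[0:160,180:440,::-1],None,fx=3,fy=3,interpolation=cv2.INTER_CUBIC))
print(fit(['wrist'],[645,-182,-.03],{'wrist':dict(im=im,D=D)}))
g=cv2.GaussianBlur(cv2.cvtColor(im,cv2.COLOR_RGB2GRAY),(0,0),.8).astype(float)
def line(cols,r0,r1,mode):
    pts=[]
    for u in cols:
        s=g[r0:r1,u];w=np.maximum(np.median(s)-s,0) if mode=='dark' else np.abs(np.gradient(s))
        w=w*(w>w.max()*.4);pts.append((u,(w*np.arange(r0,r1)).sum()/w.sum()))
    pts=np.array(pts);
    for _ in range(3):
        p=np.polyfit(pts[:,0],pts[:,1],1);e=np.abs(pts[:,1]-np.polyval(p,pts[:,0]));pts=pts[e<max(.4,2*np.median(e))]
    return np.degrees(np.arctan(p[0])),np.polyval(p,310),len(pts)
C=[u for u in range(230,384) if not 296<u<312]
print('groove',line(C,79,92,'dark'));print('seam',line(C,54,66,'dark'))
print('fence rear',line(list(range(200,270))+list(range(340,385)),30,42,'grad'))
print('fence front', line(list(range(192,220))+list(range(390,416)),54,66,'grad'))
E
```

```text
(array([ 6.47106423e+02, -1.83047420e+02, -4.29258172e-02]), np.float64(-2.459468156907623), 48165, np.float64(17413.0), np.float64(0.07060861169646442))<stdin>:10: RuntimeWarning: invalid value encountered in scalar divide
Traceback (most recent call last):
TypeError: expected non-empty vector for x
```

View pics/wl_c.png

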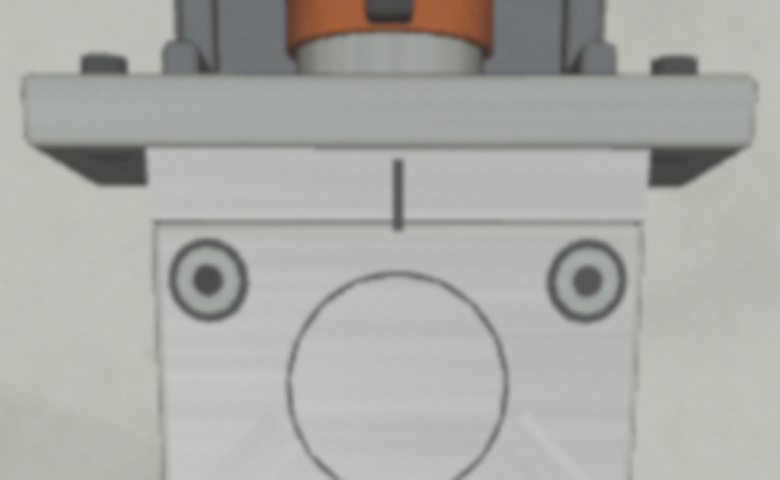

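```bash
python3 - <<'E'
from h import *
im=np.load('wl.npz')['im']
g=cv2.GaussianBlur(cv2.cvtColor(im,cv2.COLOR_RGB2GRAY),(0,0),.8).astype(float)
def line(cols,r0,r1,mode):
    pts=[]
    for u in cols:
        s=g[r0:r1,u];w=np.maximum(np.median(s)-s,0) if mode=='dark' else np.abs(np.gradient(s))
        w=w*(w>w.max()*.4);pts.append((u,(w*np.arange(r0,r1)).sum()/w.sum()))
    pts=np.array(pts);
    for _ in range(3):
        p=np.polyfit(pts[:,0],pts[:,1],1);e=np.abs(pts[:,1]-np.polyval(p,pts[:,0]));pts=pts[e<max(.4,2*np.median(e))]
    return np.degrees(np.arctan(p[0])),np.polyval(p,315),len(pts)
C=[u for u in range(238,388) if not 306<u<320]
print('groove',line(C,69,79,'dark'))
print('fence rear',line(list(range(215,275))+list(range(345,400)),20,29,'grad'))
print('fence front', line(list(range(194,226))+list(range(400,424)),44,54,'grad'))
im,D=ctrl.capture('scene');cv2.imwrite('pics/final_s.png',im[:,:,::-1])
im,D=ctrl.capture('top');cv2.imwrite('pics/final_t.png',im[:,:,::-1])
c=cam('top');P=unproj('top',D,c);P0=np.load('P0.npy')
for n,(u0,u1,v0,v1,z0,z1) in dict(pot=(420,460,150,190,30,60),box=(462,502,185,217,10,35),driver=(445,500,235,310,5,30),pliers=(250,285,170,235,5,25),stone=(160,205,240,285,10,40),putty=(143,168,192,217,8,35)).items():
    r=[]
    for p in (P0,P):
        q=p[v0:v1,u0:u1].reshape(-1,3);q=q[(q[:,2]>z0)&(q[:,2]<z1)];r.append((len(q),q[:,:2].mean(0).round(1)))
    print(n,r)
E
```

```text
groove (np.float64(-0.02434013756103977), np.float64(73.9277911416259), 133)
fence rear (np.float64(0.062397300005607365), np.float64(25.04976273153271), 87)
fence front (np.float64(0.07566234972369433), np.float64(48.08419444878686), 43)
pot [(533, array([ 681.7, -316.9])), (0, array([nan, nan]))]
box [(445, array([ 628.2, -405.4])), (447, array([ 628.2, -405.5]))]
driver [(427, array([ 510.5, -395.8])), (427, array([ 510.8, -395.7]))]
pliers [(610, array([617.1,  13.9])), (601, array([616.4,  14.1]))]
stone [(751, array([493. , 183.6])), (746, array([492.5, 183.4]))]
putty [(236, array([615. , 242.6])), (235, array([615. , 242.5]))]<stdin>:23: RuntimeWarning: Mean of empty slice.
  ret = um.true_divide(
```

View pics/final_t.png

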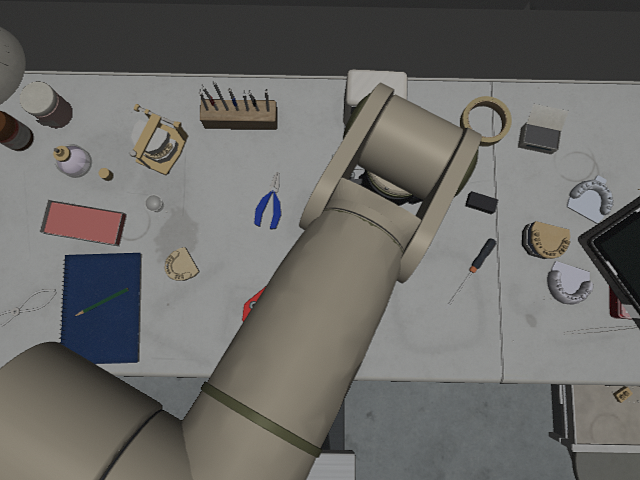

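Flask and fence are parallel within 0.1° and the robot is clear, so I'm handing in.

```bash
python3 -c "
from rig import ctrl
print(ctrl.sense()['force'],ctrl.sense()['time_s']);print(ctrl.finish_job())"
```

```text
[1.01003094 0.77296498 0.47090499] 24.625
the job is handed in; nothing more can be done
None
```

The flask is pushed home against the fence with its port on the nozzle, and I handed the job in at 24.6 s. No verdict comes back, so the result rests on my own last checks.

**What I did**
- I turned the grey flask from about 40° anticlockwise to square with pushes on its left side, its hind-left corner and its right side. I then drove it home with two fingertips on the back face.
- A second light press, leading with the left finger, removed a remaining 0.6° of skew.

**Last checks**
- **Square:** the flask's groove and the fence edge were parallel within about 0.1° in the final wrist image. The absolute pose fit was coarser: it read -2.5° against a fence measured at -1.7° to -2.3°.
- **Position:** the seam was closed along the whole fence. The port was about 1.7 mm to the right of centre, estimated from the picture, against the 4 mm limit.
- **Robot:** it was raised clear of everything.
- **Bystanders:** five of the six measured within 1 mm of their starting places. The white pot was hidden behind the arm in the last top view, so I couldn't measure it. I didn't notice any contact with it.

**What went wrong:** on the first push, a knuckle link of the closed gripper touched the flask's top edge instead of the fingertip, with about 6 N. I backed off, and the flask stayed flat. Also, the wrist and top cameras disagreed by 2–4 mm, so I made the final fit with the wrist camera alone.

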